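# Blow transformers clean at the blow-off stand

## Task

The air of the transformer blow-off stand was left on: shut the air valve fully, then lift the gate lever out of the front notch and move the nozzle bridge to the rear notch, so that the tray is free. Stand all the transformers that are on the table upright in the tray, bring the bridge back to the front notch, open the valve to 45 degrees and let it blow for five seconds, then shut the valve fully and move the bridge to the rear notch again, with the transformers left in the tray. Each time drop the lever fully into its notch, keep the air shut whenever the bridge is out of the front notch, and leave the other things on the table where they are.

Things in the scene. Friction and masses are not known exactly. Their poses are not given: they have to be found in the camera images.
- blow_stand: fixed stand for blowing transformers clean: a grey base plate 180 (x) x 247 (y) x 8 mm that carries an aluminium tray, a nozzle bridge across it and, on its right (-y) side, an upright steel gate plate with three notches in its upper edge. Origin: on the table, under the centre of the tray. Its x axis points away from the robot (to the rear) when not turned, y to the left; the base plate reaches from x -50 to +130, y -135 to +112 mm
- tray_floor (a point): centre of the tray's floor (12 mm above the table), axes as the stand's. The tray is a shallow rectangle, inside 60 (x) x 176 mm (y), with lips 8 mm high and 3 mm thick; three transformers fit side by side along y
- bridge (a joint): position in m of the nozzle bridge along the stand's x: 0 = front notch (bridge over the middle of the tray, the working place), 0.055 = middle notch (not used in this job), 0.110 = rear notch (tray free). The bridge is an aluminium beam 28 mm wide over the whole tray, underside 74 and top 94 mm above the table, small nozzles below it down to 65 mm; it slides with about 1.5 N of friction, but only with the lever lifted
- gate_lever (a joint): height in m of the gate lever above its seat: 0 = cross pin fully down in a notch, up to 0.032. The pin clears the gate's teeth from 0.015 up. A notch is 17 mm wide for the 10 mm pin, with rounded edges, so the bridge has 3.5 mm of play each way. Spring and weight press the lever down with 3.5 to 5.5 N; let go over a notch it drops in by itself
- lever_knob (a point): centre of the lever's black upright handle (round, 28 mm across, 42 mm tall), on the right end of the bridge, 112 mm to the right of the tray's middle line; with the lever down it is 125 mm above the table. It moves with bridge and lever; axes as the stand's
- valve_block: fixed air valve: grey block 54 x 54 x 12 mm with a short column, on it a brass body with pipe stubs along its y, round dial (60 mm across, top at 82 mm above the table) with long ticks at 0, 45 and 90 degrees. Origin under its centre, on the table, on the handle's axis
- air_valve (a joint): angle of the valve handle in rad, 0 to 1.571, counter-clockwise from above: 0 = shut (handle along the block's x, at its stop), 0.785 = 45 degrees, 1.571 = fully open (handle along the block's y, in line with the pipe). Friction 0.06 N m; it stays where it is left
- valve_grip (a point): middle of the valve's black bar handle, on its axis of turning, 108 mm above the table; the point turns with the handle: its x is along the bar (74 mm), y across it (12 mm). The bar's sides reach from 92 to 118 mm above the table; a white mark is at its +x end
- transformer_1: small wound transformer, 39 (x) x 51 (y) x 44 mm (z), about 0.1 kg: black foot 40 x 48 x 9 mm, yellow round coil 33 mm across from 9 to 33 mm up, grey core frame only 14 mm thick in x that spans 52 mm in y over the coil, up to 44 mm. Origin: centre of its underside, z up. It can be gripped over the coil with the fingers closing along its x. Two or three transformers are present; an absent one is None
- transformer_2: small wound transformer, 39 (x) x 51 (y) x 44 mm (z), about 0.1 kg: black foot 40 x 48 x 9 mm, yellow round coil 33 mm across from 9 to 33 mm up, grey core frame only 14 mm thick in x that spans 52 mm in y over the coil, up to 44 mm. Origin: centre of its underside, z up. It can be gripped over the coil with the fingers closing along its x. Two or three transformers are present; an absent one is None
- transformer_3: small wound transformer, 39 (x) x 51 (y) x 44 mm (z), about 0.1 kg: black foot 40 x 48 x 9 mm, yellow round coil 33 mm across from 9 to 33 mm up, grey core frame only 14 mm thick in x that spans 52 mm in y over the coil, up to 44 mm. Origin: centre of its underside, z up. It can be gripped over the coil with the fingers closing along its x. Two or three transformers are present; an absent one is None
- tape_roll: bystander, to be left alone: roll of tape lying flat, 84 mm across, 22 mm high; origin at the centre of its underside
- solder_reel: bystander, to be left alone: reel of solder, 60 mm across, 36 mm high; origin at the centre of its underside
- glue_bottle: bystander, to be left alone: upright glue bottle, 44 mm across, 148 mm tall; origin at the centre of its underside
- flux_bottle: bystander, to be left alone: small upright dropper bottle, 33 mm across, 102 mm tall; origin at the centre of its underside

How it is judged:
By the outcome, as a careful person would: the job done as asked, in the order asked, and still so for the second after the job is handed in, with the robot touching nothing.
Of transformer_1, transformer_2, transformer_3 only 2 to 3 are there at a start; the rules pass over those that are not, and their reading is None.
At some moment in a run one of transformer_1, transformer_2, transformer_3 may be knocked a few centimetres aside while the robot is not near it.
Once in a run the grip may slacken for a moment while it holds something.
It also fails if it takes over 210 s, if anything falls off the work surface, if the arm or the gripper's body presses on something with over 40 N, if the wrist force passes 120 N, or if a joint passes its speed limit or range.

## Robot

A 6-joint arm with a two-finger parallel gripper is mounted at the origin on a cart in front of the work surface, level with it; the furniture and walls round the work are solid. World frame = base frame: x ahead of the robot, y to its left, z up, the work surface at z = 0. Lengths are in mm, angles in degrees, forces in N, time in s.
With the tool pointing down it reaches from about 325 to 900 mm from the base axis. Payload 3.5 kg.
Tool frame: the origin (TCP) lies midway between the tips of the shut fingers; the grasp point (between the pads) lies 19 mm behind it (bot.tcp_to_grasp is the distance from the TCP to the grasp point, in mm); z points along the fingers, y is the line along which they close (so a half turn about z gives the same grasp; the last joint's range is limited). The gripper opens to 85 mm and grips with 20 to 120 N. Pads are 22 mm wide; open, the fingers measure 114 mm over their backs; the gripper's body (76 mm by 85 mm) begins 54 mm behind the grasp point. The pads swing forward as they close: fully open they stand 13 mm farther back than shut.
Start: joints at [-70.669, 15.837, -1.513, 72.651, 0, 84.076], TCP at [266.653, -565.259, 231.313] pointing down, gripper open.
Joint ranges: [-178.77, 178.77], [-48.84, 107.48], [-61.69, 71.31], [-111.58, 123.2], [-90, 87.43], [-180, 180]. Speed limits (degrees/s): [147.25, 147.25, 180, 180, 180, 180].

## Interface

Orientations are given as [roll, pitch, yaw] about the fixed x, y, z axes, in that order (R = Rz(yaw) Ry(pitch) Rx(roll)).
In Python, from plant import bot gives the robot as it stands.
- The arm moves only by the tool servo_tool, never from a script. Its argument "series" is a list of rows, each a list of 2 entries, a list of its own where there are three numbers: the shift along the tool's x, y, z in mm, then the turn about the tool's z in degrees. A call has 1 to 20 rows; each row shifts and turns the commanded pose from where the row before left it, along the tool's axes as they then stand; what a row does not reach is not made up. A row lasts 1/12 s, in which the tool goes at most 41.7 mm and 7.16 degrees, less where a joint would pass 70% of its speed; a pose out of reach is approached as far as the arm can. A call is refused whole if a number of a shift passes 41.7 or a number of a turn 7.16, either way. A call with a gripper value outside its range is refused whole. "gripper" is the finger opening in mm, from 0 to 85.4, set as the call begins (left out, the last holds). The fingers move at their own pace and stop on an object; "grip_force" is the grip in N (left out, the last holds). Time passes only in rows, so rows that do not move let the fingers close. It gives the time, the measured TCP pose, the force, the opening and the grip force at its end, in the units of the state.
- bot.read_state(): the state, without advancing time (a new reading comes with each control period).
- bot.get_image(name): name is "scene" or "top" or "wrist"; returns (picture, depth): 400x640x3 uint8, red, green, blue; 400x640 float32, mm along the optical axis (not along the pixel's ray), 0 where there is no reading.
- bot.get_calibration(name): a dict with "mtx" (3x3 intrinsics, pixels), "view" (4x4, takes a point from world to camera coordinates). Camera axes: x right, y up, looking along -z (the intrinsics and any distortion apply to the point x, -y, -z); pixel columns grow to the right and rows downward; lengths in mm; the calibration is good to about 2 mm. The wrist camera is an equidistant fisheye: a pixel r from the principal point sees the ray r / f radians off the axis. A picture is of the moment at which its call begins: read the wrist's pose just before it. get_calibration takes no time and is no camera call; for the wrist camera it gives the pose at the moment of the call.
- bot.sign_off(): hands the job in; it is judged then, once.
The state is a dict: "time_s": time; "joint_pos": joint angles; "dq": joint speeds; "effort": joint torques, N m; "tcp_pos": TCP position; "tool_rot": TCP orientation; "contact_force": force on the tool from outside, world axes, zero at the start; "moment": the same for the moment, N m; "width": finger opening in mm; "grasp_force": force on a finger pad.
Only numpy, scipy, OpenCV 4.12 (cv2) and the standard library are available. Lean on these libraries where they do the work, as an engineer would, in place of code of your own. Each camera call takes 0.05 s, during which the arm holds its last target. There are 200 camera calls.

## Working session

There is one attempt and no reset: what is moved stays moved. The work goes in short steps, Python scripts to look and compute and a tool call to move; the robot and the scene stay as the last step left them, time stands still between calls to the robot, and variables do not carry over. Pictures are saved under pics/ and viewed, at most 14 in all, crops included, and the job is handed in when it is done.

Besides the shell and the picture viewer there is one more tool, called after "Request:" by a JSON object that holds its "name" and its "arguments", one argument or row to a line. servo_tool: Moves the arm, as the interface text tells. Its arguments: {"type":"object","properties":{"series":{"type":"array"},"gripper":{"type":"number"},"grip_force":{"type":"number"}},"required":["series"]}

```bash
ls; mkdir -p pics
cat > h.py <<'E'
import numpy as np, cv2
from plant import bot
def snap(n,f):
    im,d=bot.get_image(n); c=bot.get_calibration(n)
    cv2.imwrite(f'pics/{f}.png',im[:,:,::-1]); np.savez(f'pics/{f}.npz',im=im,d=d,mtx=c['mtx'],view=c['view']); return im,d,c
def cloud(f):
    z=np.load(f'pics/{f}.npz'); d=z['d']; K=z['mtx']; V=z['view']
    v,u=np.mgrid[0:400,0:640]
    x=(u-K[0,2])/K[0,0]*d; y=(v-K[1,2])/K[1,1]*d
    P=np.stack([x,-y,-d,np.ones_like(d)],-1)@np.linalg.inv(V).T
    return P[...,:3],d>0,z['im']
E
python3 - <<'E'
from h import *
snap('scene','s0'); snap('top','t0')
s=bot.read_state(); print({k:s[k] for k in('time_s','tcp_pos','tool_rot','width','contact_force')}, bot.tcp_to_grasp)
for n in('top','scene'): 
  c=bot.get_calibration(n); print(n,c['mtx'].round(1).tolist(),c['view'].round(3).tolist(),[k for k in c])
E
```

```text
pics
{'time_s': 0.1, 'tcp_pos': array([ 266.40619866, -564.58345327,  230.26319964]), 'tool_rot': array([-1.79883891e+02, -1.21780134e-02,  2.52553772e+01]), 'width': 85.70577992901289, 'contact_force': array([-0.06993454, -0.18279919,  0.13087836])} 18.700000000000003
top [[383.6, 0.0, 322.7], [0.0, 383.6, 200.9], [0.0, 0.0, 1.0]] [[0.028, -1.0, 0.009, 2.769], [0.989, 0.029, 0.148, -529.408], [-0.148, 0.005, 0.989, -963.605], [0.0, 0.0, 0.0, 1.0]] ['mtx', 'view']
scene [[432.8, 0.0, 319.8], [0.0, 432.8, 199.0], [0.0, 0.0, 1.0]] [[-0.762, -0.647, 0.002, 425.155], [0.343, -0.401, 0.85, -268.254], [-0.549, 0.648, 0.528, -815.543], [0.0, 0.0, 0.0, 1.0]] ['mtx', 'view']
```

View pics/t0.png

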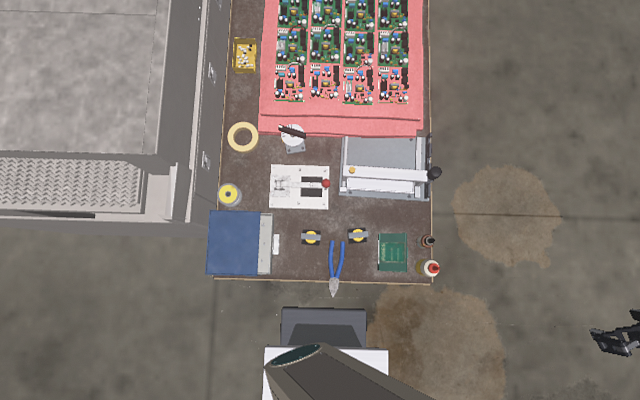

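View pics/s0.png

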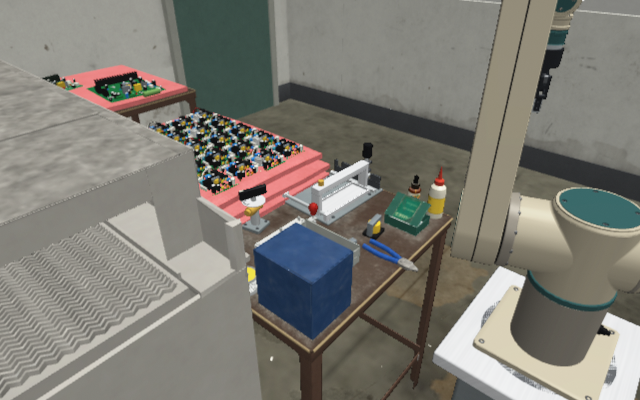

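Run:
```python
from h import *
P,ok,im=cloud('t0')
c=cv2.resize(im[118:288,212:440,::-1],None,fx=3.5,fy=3.5,interpolation=cv2.INTER_CUBIC); cv2.imwrite('pics/t0c.png',c)
for u,v in [(312,238),(358,235),(292,137),(292,145),(435,172),(242,137),(229,193),(430,268),(429,241),(385,172),(350,172),(415,178),(300,187),(330,250),(240,240),(400,145),(392,250),(276,243),(380,190),(325,183)]:
    print((u,v),P[v,u].round(0), im[v,u])
```

```text
(312, 238) [431.  43.  43.] [150 158 175]
(358, 235) [443. -76.  38.] [155 159 168]
(292, 137) [687. 102.  78.] [198 191 198]
(292, 145) [665. 100.  82.] [233 230 234]
(435, 172) [ 590. -246.  145.] [76 72 75]
(242, 137) [707. 246.   4.] [112  97  90]
(229, 193) [548. 272.   5.] [85 84 91]
(430, 268) [ 365. -241.  111.] [198  86  76]
(429, 241) [ 430. -244.   93.] [42 41 39]
(385, 172) [ 599. -136.   91.] [229 228 232]
(350, 172) [595. -48.  98.] [151 120  81]
(415, 178) [ 585. -211.   93.] [228 227 233]
(300, 187) [570.  80.   9.] [184 179 180]
(330, 250) [403.  -5.  10.] [ 83 112 179]
(240, 240) [417. 207. 138.] [ 84 106 143]
(400, 145) [ 697. -192.    6.] [167 167 173]
(392, 250) [ 406. -162.   50.] [ 79 125 108]
(276, 243) [414. 128. 102.] [235 234 235]
(380, 190) [ 567. -136.   15.] [238 236 240]
(325, 183) [569.  13.  78.] [188  89  86]
```

View pics/t0c.png

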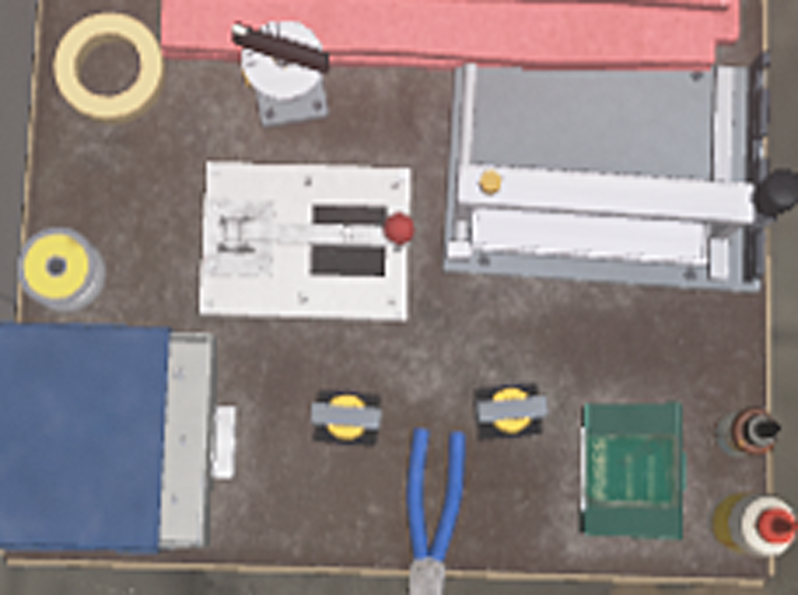

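```bash
cat >> h.py <<'E'
def rect(P,m,name):
    q=P[m][:,:2].astype(np.float32); r=cv2.minAreaRect(q); print(name,len(q),'mean',P[m].mean(0).round(1),'rect',np.round(r[0],1),np.round(r[1],1),round(r[2],1)); return r
def plan(x,y,z,yaw):
    s=bot.read_state(); R=s['tool_rot']; p=s['tcp_pos']; from scipy.spatial.transform import Rotation as Ro
    d=Ro.from_euler('xyz',R,degrees=True).inv().apply(np.array([x,y,z])-p)
    print('tool shift',d.round(1),'rows',np.ceil(np.linalg.norm(d)/41.7),'turn',round((R[2]-yaw+180)%360-180,2))
def st():
    s=bot.read_state(); print('t',round(s['time_s'],2),'tcp',s['tcp_pos'].round(1),'rot',s['tool_rot'].round(2),'F',s['contact_force'].round(1),'w',round(s['width'],1),'g',round(float(s['grasp_force']),1),'j',np.round(s['joint_pos'],1))
E
python3 - <<'E'
from h import *
P,ok,im=cloud('t0'); Z=P[...,2]; v,u=np.mgrid[0:400,0:640]
box=lambda a,b,c,d:(u>=a)&(u<=b)&(v>=c)&(v<=d)&ok
rect(P,box(343,420,150,195)&(Z>86)&(Z<98),'bridge')
rect(P,box(424,445,160,185)&(Z>125)&(Z<160),'knob')
rect(P,box(275,312,120,156)&(Z>76)&(Z<88),'dial')
rect(P,box(270,312,115,156)&(Z>104)&(Z<125),'bar')
rect(P,box(295,330,225,250)&(Z>36)&(Z<50),'tr1')
rect(P,box(343,375,222,248)&(Z>36)&(Z<50),'tr2')
rect(P,box(295,330,225,250)&(Z>5)&(Z<50),'tr1a')
rect(P,box(343,375,222,248)&(Z>5)&(Z<50),'tr2a')
s=box(330,440,125,210)&(Z>3)&(Z<14); rect(P,s,'base')
c=bot.get_calibration('wrist'); print(c['mtx'].round(1), np.linalg.inv(c['view'])[:3].round(2))
plan(560,-40,330,25.25)
E
```

```text
bridge 846 mean [ 596.7 -129.8   93.1] rect [ 598.1 -127.5] [195.4  29.6] 88.1
knob 132 mean [ 591.  -245.5  142.1] rect [ 592.3 -246.7] [26.1 26.1] 71.1
dial 259 mean [689.5 102.   81.4] rect [692.8 101.9] [57.1 56.5] 0.3
bar 167 mean [692.  100.7 115. ] rect [693.2 100.1] [70.5 12.5] 74.1
tr1 115 mean [436.5  47.   42.2] rect [436.5  47. ] [49.8 14.3] 87.2
tr2 114 mean [445.  -74.8  42.6] rect [445.  -74.6] [14.3 50.1] 6.4
tr1a 290 mean [434.2  44.1  25.8] rect [433.   31.4] [84.4 44.3] 77.7
tr2a 287 mean [442.7 -72.4  26.5] rect [441.5 -66.2] [45.4 71.6] 19.1
base 3637 mean [ 637.8 -141.3    8.2] rect [ 632.2 -140.4] [236.8 280.4] 1.9
[[309.7   0.  320.3]
 [  0.  309.7 199.6]
 [  0.    0.    1. ]] [[ 4.3000e-01  8.5000e-01  3.0000e-01  3.4265e+02]
 [-9.0000e-01  4.0000e-01  1.4000e-01 -5.2965e+02]
 [-0.0000e+00 -3.3000e-01  9.5000e-01  3.7285e+02]]
tool shift [ 489.4 -349.4  -98.9] rows 15.0 turn 0.01
```

```bash
python3 -c "
from h import *
plan(660,90,260,25.25)"
```

```text
tool shift [ 635.3 -424.1  -28.7] rows 19.0 turn 0.01
```

Request:
{"name": "servo_tool", "arguments": {
  "series": [
    [[31.8, -21.2, -1.4], 0],
    [[31.8, -21.2, -1.4], 0],
    [[31.8, -21.2, -1.4], 0],
    [[31.8, -21.2, -1.4], 0],
    [[31.8, -21.2, -1.4], 0],
    [[31.8, -21.2, -1.4], 0],
    [[31.8, -21.2, -1.4], 0],
    [[31.8, -21.2, -1.4], 0],
    [[31.8, -21.2, -1.4], 0],
    [[31.8, -21.2, -1.4], 0],
    [[31.8, -21.2, -1.4], 0],
    [[31.8, -21.2, -1.4], 0],
    [[31.8, -21.2, -1.4], 0],
    [[31.8, -21.2, -1.4], 0],
    [[31.8, -21.2, -1.4], 0],
    [[31.8, -21.2, -1.4], 0],
    [[31.8, -21.2, -1.4], 0],
    [[31.8, -21.2, -1.4], 0],
    [[31.8, -21.2, -1.4], 0],
    [[31.8, -21.2, -1.4], 0]
  ],
  "gripper": 60
}}

```text
time_s: 1.77
tcp_pos: [661.2, 91.4, 258.7]
tool_rot: [-180.0, 0.1, 25.3]
contact_force: [1.1, -0.2, 0.4]
width: 60.0
grasp_force: 0.0
```

Request:
{"name": "servo_tool", "arguments": {
  "series": [
    [[0, 0, 0], -7.1],
    [[0, 0, 0], -7.1],
    [[0, 0, 0], -7.1],
    [[0, 0, 0], -7.1],
    [[0, 0, 0], -7.1],
    [[0, 0, 0], -7.1],
    [[0, 0, 0], -7.1],
    [[0, 0, 0], -7.1],
    [[0, 0, 0], -7.1],
    [[0, 0, 0], -7.1],
    [[0, 0, 0], -7.1],
    [[0, 0, 0], -7.1],
    [[0, 0, 0], -7.1],
    [[0, 0, 0], -7.1],
    [[0, 0, 0], -7.1],
    [[0, 0, 0], -7.1],
    [[0, 0, 0], -7.1],
    [[0, 0, 0], -7.1],
    [[0, 0, 0], -7.1],
    [[0, 0, 0], -7.1]
  ]
}}

```text
time_s: 3.43
tcp_pos: [660.5, 89.6, 258.5]
tool_rot: [-180.0, -0.1, 167.6]
contact_force: [-0.5, 0.1, -0.7]
width: 60.2
grasp_force: 0.0
```

Request:
{"name": "servo_tool", "arguments": {
  "series": [
    [[0, 0, 0], -7.1],
    [[0, 0, 0], -7.1],
    [[0, 0, 0], -7.1],
    [[0, 0, 0], -7.1],
    [[0, 0, 0], -7.1],
    [[0, 0, 0], -7.1],
    [[0, 0, 0], -7.1],
    [[0, 0, 0], -7.1],
    [[0, 0, 0], -7.1],
    [[0, 0, 0], -7.1],
    [[0, 0, 0], -7.1],
    [[0, 0, 0], -7.1],
    [[0, 0, 0], 0],
    [[0, 0, 0], 0]
  ]
}}

```text
time_s: 4.6
tcp_pos: [660.6, 89.5, 258.7]
tool_rot: [179.9, -0.0, -107.7]
contact_force: [0.4, -0.6, -0.4]
width: 59.7
grasp_force: 0.0
```

```bash
python3 -c "
from h import *
st(); im,d,c=snap('wrist','w1'); print(np.linalg.inv(c['view'])[:3].round(2)); cv2.imwrite('pics/w1b.png',cv2.resize(im[:,:,::-1],None,fx=1.25,fy=1.25))
plan(693,100.5,160,-106)"
```

```text
t 4.6 tcp [660.6  89.5 258.7] rot [ 1.7994e+02 -2.0000e-02 -1.0773e+02] F [ 0.4 -0.6 -0.4] w 59.7 g 0.0 j [  2.2  19.5   6.7  77.3  -0.  -70.1]
[[-9.5000e-01 -2.9000e-01 -1.0000e-01  6.3573e+02]
 [ 3.0000e-01 -9.0000e-01 -3.1000e-01  9.2500e+00]
 [ 0.0000e+00 -3.2000e-01  9.5000e-01  4.0145e+02]]
tool shift [-20.3 -27.5  98.8] rows 3.0 turn -1.71
```

View pics/w1b.png

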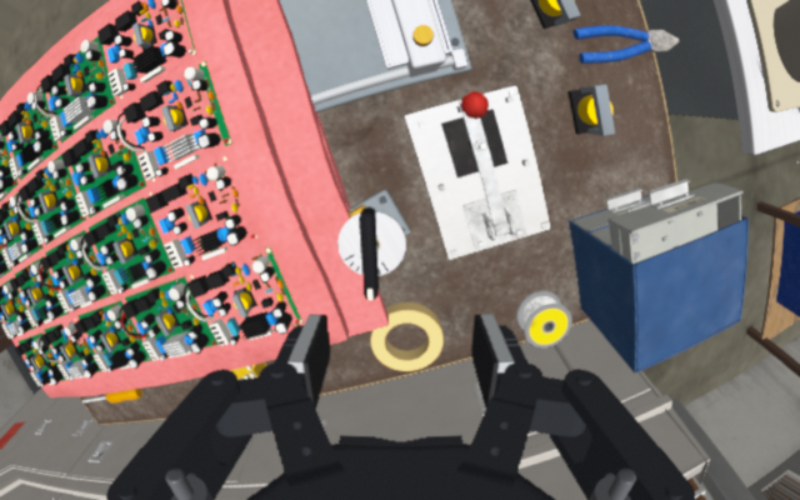

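Request:
{"name": "servo_tool", "arguments": {
  "series": [
    [[-7, -9, 33], -1.7],
    [[-7, -9, 33], 0],
    [[-7, -9, 33], 0],
    [[0, 0, 35], 0],
    [[0, 0, 35.5], 0],
    [[0, 0, 0], 0],
    [[0, 0, 0], 0]
  ],
  "gripper": 40
}}

```text
time_s: 5.23
tcp_pos: [691.1, 102.0, 88.2]
tool_rot: [179.8, -0.1, -105.9]
contact_force: [-0.1, -0.5, 0.4]
width: 39.8
grasp_force: 0.0
```

Request:
{"name": "servo_tool", "arguments": {
  "series": [
    [[0, 0, 0], 0],
    [[0, 0, 0], 0],
    [[0, 0, 0], 0],
    [[0, 0, 0], 0],
    [[0, 0, 0], 0],
    [[0, 0, 0], 0],
    [[0, 0, 0], 0],
    [[0, 0, 0], 0]
  ],
  "gripper": 5,
  "grip_force": 50
}}

```text
time_s: 5.9
tcp_pos: [691.6, 102.9, 92.7]
tool_rot: [179.9, 0.1, -105.8]
contact_force: [-6.0, 1.8, 4.3]
width: 10.8
grasp_force: 50.7
```

```bash
python3 -c "
from h import *
st(); print(bot.read_state()['moment'])"
```

```text
t 5.9 tcp [691.6 102.9  92.7] rot [ 1.7992e+02  7.0000e-02 -1.0585e+02] F [-6.   1.8  4.3] w 10.8 g 50.7 j [  3.1  28.5  -0.6  61.    0.1 -71. ]
[ 0.3091582   1.04493125 -0.0845402 ]
```

Request:
{"name": "servo_tool", "arguments": {
  "series": [
    [[0, 0, -3], 0],
    [[0, 0, 0], 5],
    [[0, 0, 0], 5],
    [[0, 0, 0], 5],
    [[0, 0, 0], 5],
    [[0, 0, 0], 5],
    [[0, 0, 0], 5],
    [[0, 0, 0], 5],
    [[0, 0, 0], 5],
    [[0, 0, 0], 5],
    [[0, 0, 0], 5],
    [[0, 0, 0], 5],
    [[0, 0, 0], 5],
    [[0, 0, 0], 0]
  ]
}}

```text
time_s: 7.07
tcp_pos: [692.1, 102.3, 92.8]
tool_rot: [180.0, -0.1, -165.9]
contact_force: [-0.1, 1.1, -5.2]
width: 11.0
grasp_force: 50.6
```

```bash
python3 -c "
from h import *
st(); print(bot.read_state()['moment'])"
```

```text
t 7.07 tcp [692.1 102.3  92.8] rot [ 1.7996e+02 -6.0000e-02 -1.6594e+02] F [-0.1  1.1 -5.2] w 11.0 g 50.6 j [  3.1  28.5  -0.5  61.    0.  -11. ]
[ 0.30507825  0.19746662 -0.04727679]
```

Request:
{"name": "servo_tool", "arguments": {
  "series": [
    [[0, 0, 0], 3],
    [[0, 0, 0], 2],
    [[0, 0, 0], 0],
    [[0, 0, 0], 0]
  ]
}}

```text
time_s: 7.4
tcp_pos: [692.1, 102.3, 92.8]
tool_rot: [180.0, -0.1, -170.6]
contact_force: [-1.6, 0.4, -4.8]
width: 11.0
grasp_force: 57.1
```

```bash
python3 -c "
from h import *
st(); print(bot.read_state()['moment'])"
```

```text
t 7.4 tcp [692.1 102.3  92.8] rot [ 1.7999e+02 -7.0000e-02 -1.7057e+02] F [-1.6  0.4 -4.8] w 11.0 g 57.1 j [ 3.1 28.5 -0.5 61.   0.  -6.3]
[0.1350722  0.37531801 1.16974609]
```

Request:
{"name": "servo_tool", "arguments": {
  "series": [
    [[0, 0, 0], 2],
    [[0, 0, 0], 0],
    [[0, 0, 0], 0]
  ]
}}

```text
time_s: 7.65
tcp_pos: [692.1, 102.3, 92.8]
tool_rot: [180.0, -0.1, -172.6]
contact_force: [-3.2, 0.1, -4.4]
width: 10.9
grasp_force: 72.3
```

```bash
python3 -c "
from h import *
st(); print(bot.read_state()['moment'])"
```

```text
t 7.65 tcp [692.1 102.3  92.8] rot [ 1.800e+02 -7.000e-02 -1.726e+02] F [-3.2  0.1 -4.4] w 10.9 g 72.3 j [ 3.1 28.5 -0.5 61.  -0.  -4.3]
[0.0760866  0.53071935 1.79664203]
```

Request:
{"name": "servo_tool", "arguments": {
  "series": [
    [[0, 0, 0], -3.6],
    [[0, 0, 0], 0],
    [[0, 0, 0], 0]
  ]
}}

```text
time_s: 7.9
tcp_pos: [692.1, 102.2, 92.7]
tool_rot: [180.0, -0.1, -169.3]
contact_force: [-3.4, 2.4, -2.5]
width: 11.2
grasp_force: 51.8
```

Request:
{"name": "servo_tool", "arguments": {
  "series": [
    [[0, 0, 0], 0],
    [[0, 0, 0], 0],
    [[0, 0, 0], 0],
    [[0, 0, 0], 0],
    [[0, 0, -35], 0],
    [[0, 0, -40], 0],
    [[0, 0, -40], 0],
    [[0, 0, -30], 0],
    [[0, 0, 0], 0],
    [[0, 0, 0], 0]
  ],
  "gripper": 40
}}

```text
time_s: 8.73
tcp_pos: [695.5, 102.0, 242.4]
tool_rot: [-179.9, 0.5, -169.3]
contact_force: [-0.3, 0.6, 0.6]
width: 40.0
grasp_force: 0.0
```

Run:
```python
from h import *
st()
im,d,c=snap('wrist','w2'); snap('top','t1')
i=cv2.resize(im[100:300,250:480,::-1],None,fx=3,fy=3,interpolation=cv2.INTER_CUBIC); cv2.imwrite('pics/w2c.png',i)
P,ok,im=cloud('t1'); Z=P[...,2]; v,u=np.mgrid[0:400,0:640]
cv2.imwrite('pics/t1c.png',cv2.resize(im[110:160,262:322,::-1],None,fx=8,fy=8,interpolation=cv2.INTER_CUBIC))
```

```text
t 8.73 tcp [695.5 102.  242.4] rot [-179.92    0.49 -169.29] F [-0.3  0.6  0.6] w 40.0 g 0.0 j [ 3.1 23.2 10.  76.3 -0.  -7.6]
```

View pics/w2c.png

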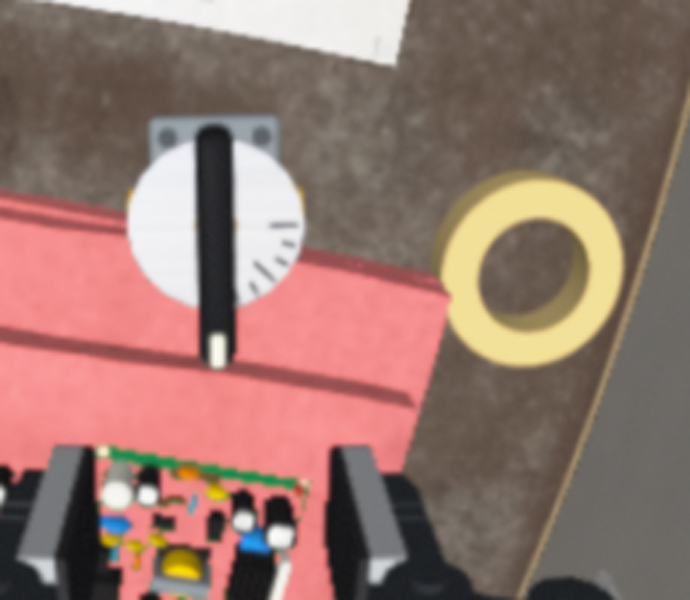

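Run:
```python
from h import *
P,ok,im=cloud('t1'); Z=P[...,2]; v,u=np.mgrid[0:400,0:640]
box=lambda a,b,c,d:(u>=a)&(u<=b)&(v>=c)&(v<=d)&ok
rect(P,box(270,318,105,160)&(Z>106)&(Z<122),'bar')
plan(591.5,-246,200,178.1)
```

```text
bar 0 mean [nan nan nan] rect [0. 0.] [0. 0.] 0.0
tool shift [ 164.2 -323.    37.6] rows 9.0 turn 12.62h.py:13: RuntimeWarning: Mean of empty slice.
  q=P[m][:,:2].astype(np.float32); r=cv2.minAreaRect(q); print(name,len(q),'mean',P[m].mean(0).round(1),'rect',np.round(r[0],1),np.round(r[1],1),round(r[2],1)); return r
  ret = um.true_divide(
```

Request:
{"name": "servo_tool", "arguments": {
  "series": [
    [[16.4, -32.3, 3.8], 0],
    [[16.4, -32.3, 3.8], 0],
    [[16.4, -32.3, 3.8], 0],
    [[16.4, -32.3, 3.8], 0],
    [[16.4, -32.3, 3.8], 0],
    [[16.4, -32.3, 3.8], 0],
    [[16.4, -32.3, 3.8], 0],
    [[16.4, -32.3, 3.8], 0],
    [[16.4, -32.3, 3.8], 0],
    [[16.4, -32.3, 3.8], 0],
    [[0, 0, 0], 6.3],
    [[0, 0, 0], 6.3],
    [[0, 0, 0], 0],
    [[0, 0, 0], 0]
  ],
  "gripper": 60
}}

```text
time_s: 10.0
tcp_pos: [590.8, -245.5, 197.8]
tool_rot: [179.9, -0.2, 178.3]
contact_force: [-0.4, -0.3, -0.3]
width: 59.9
grasp_force: 0.0
```

Run:
```python
from h import *
st(); im,d,c=snap('wrist','w3'); plan(591.5,-246,112,178.1)
# wrist fisheye cloud
K=c['mtx'];f=K[0,0]; v,u=np.mgrid[0:400,0:640]; X=(u-K[0,2])/f; Y=(v-K[1,2])/f; r=np.hypot(X,Y); s=np.where(r>0,np.tan(np.minimum(r,1.5))/np.maximum(r,1e-9),1)
P=np.stack([X*s*d,-Y*s*d,-d,np.ones_like(d)],-1)@np.linalg.inv(c['view']).T; P=P[...,:3]; Z=P[...,2]
m=(d>0)&(abs(P[...,0]-591)<40)&(abs(P[...,1]+246)<35)&(Z>138)&(Z<155)
rect(P,m,'knobtop'); print(np.c_[u[m],v[m]].mean(0))
m=(d>0)&(abs(P[...,0]-600)<40)&(P[...,1]>-230)&(P[...,1]<-30)&(Z>88)&(Z<99); rect(P,m,'bridge')
np.save('pics/w3P.npy',P)
cv2.imwrite('pics/w3b.png',cv2.resize(im[:,:,::-1],None,fx=1.25,fy=1.25))
```

```text
t 10.0 tcp [ 590.8 -245.5  197.8] rot [ 1.7991e+02 -1.7000e-01  1.7828e+02] F [-0.4 -0.3 -0.3] w 59.9 g 0.0 j [-28.3  18.5  -2.   69.7  -0.  -26.6]
tool shift [-0.6 -0.8 86.3] rows 3.0 turn 0.21
knobtop 1194 mean [ 589.1 -247.1  145.2] rect [ 590.2 -247. ] [26.9 26.8] 47.6
[318.2319933  219.62730318]
bridge 5629 mean [ 593.2 -145.7   93.9] rect [ 595.4 -130.1] [200.6  29.2] 87.9
```

View pics/w3b.png

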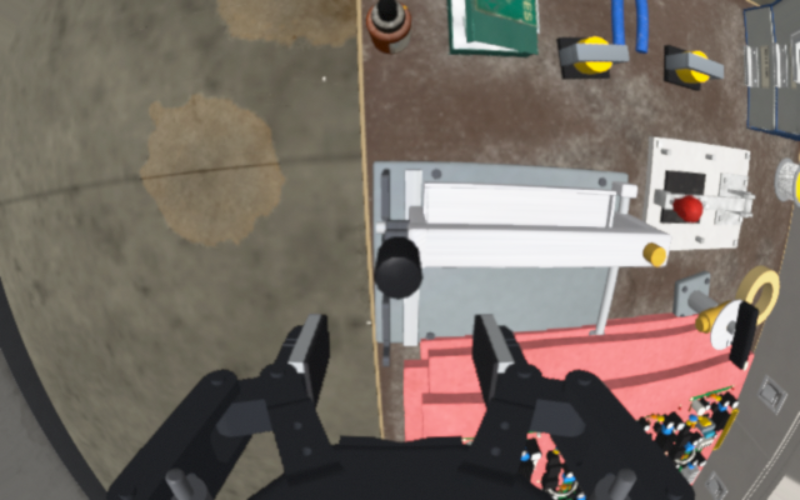

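Request:
{"name": "servo_tool", "arguments": {
  "series": [
    [[0.8, -1.5, 28], 0.2],
    [[0, 0, 29], 0],
    [[0, 0, 29], 0],
    [[0, 0, 0], 0],
    [[0, 0, 0], 0]
  ]
}}

```text
time_s: 10.47
tcp_pos: [589.3, -245.7, 111.7]
tool_rot: [179.9, -0.3, 178.1]
contact_force: [-0.9, 0.0, 1.1]
width: 60.0
grasp_force: 0.0
```

Request:
{"name": "servo_tool", "arguments": {
  "series": [
    [[0, 0, 0], 0],
    [[0, 0, 0], 0],
    [[0, 0, 0], 0],
    [[0, 0, 0], 0],
    [[0, 0, 0], 0],
    [[0, 0, 0], 0],
    [[0, 0, 0], 0],
    [[0, 0, 0], 0]
  ],
  "gripper": 20,
  "grip_force": 60
}}

```text
time_s: 11.13
tcp_pos: [593.0, -247.1, 116.7]
tool_rot: [180.0, 0.3, 178.0]
contact_force: [1.1, 3.5, 6.3]
width: 26.3
grasp_force: 59.1
```

Request:
{"name": "servo_tool", "arguments": {
  "series": [
    [[0, 0, -6], 0],
    [[0, 0, -6], 0],
    [[0, 0, -6], 0],
    [[0, 0, -6], 0],
    [[0, 0, 0], 0],
    [[0, 0, 0], 0],
    [[0, 0, 0], 0]
  ]
}}

```text
time_s: 11.72
tcp_pos: [591.1, -247.0, 137.6]
tool_rot: [180.0, -0.0, 178.0]
contact_force: [0.4, 3.6, -3.4]
width: 26.2
grasp_force: 59.3
```

Request:
{"name": "servo_tool", "arguments": {
  "series": [
    [[-10, 0, 0], 0],
    [[-10, 0, 0], 0],
    [[-10, 0, 0], 0],
    [[-10, 0, 0], 0],
    [[-10, 0, 0], 0],
    [[-10, 0, 0], 0],
    [[-10, 0, 0], 0],
    [[-10, 0, 0], 0],
    [[-10, 0, 0], 0],
    [[-10, 0, 0], 0],
    [[-10, 0, 0], 0],
    [[0, 0, 0], 0],
    [[0, 0, 0], 0],
    [[0, 0, 0], 0]
  ]
}}

```text
time_s: 12.88
tcp_pos: [702.2, -251.2, 138.2]
tool_rot: [-180.0, 0.1, 178.0]
contact_force: [1.1, 2.0, -4.8]
width: 26.3
grasp_force: 59.3
```

```bash
python3 -c "
from h import *
st()"
```

```text
t 12.88 tcp [ 702.2 -251.2  138.2] rot [-1.7999e+02  1.3000e-01  1.7798e+02] F [ 1.1  2.  -4.8] w 26.3 g 59.3 j [-24.7  30.9   9.2  68.1   0.  -22.6]
```

Request:
{"name": "servo_tool", "arguments": {
  "series": [
    [[0, 0, 7], 0],
    [[0, 0, 7], 0],
    [[0, 0, 7], 0],
    [[0, 0, 0], 0],
    [[0, 0, 0], 0],
    [[0, 0, 0], 0]
  ]
}}

```text
time_s: 13.38
tcp_pos: [701.1, -251.3, 116.9]
tool_rot: [180.0, 0.0, 178.0]
contact_force: [1.8, 3.4, -1.3]
width: 26.5
grasp_force: 59.2
```

Request:
{"name": "servo_tool", "arguments": {
  "series": [
    [[0, 0, 0], 0],
    [[0, 0, 0], 0],
    [[0, 0, 0], 0],
    [[0, 0, 0], 0],
    [[0, 0, -35], 0],
    [[0, 0, -40], 0],
    [[0, 0, -30], 0],
    [[0, 0, 0], 0],
    [[0, 0, 0], 0]
  ],
  "gripper": 60
}}

```text
time_s: 14.13
tcp_pos: [702.9, -252.6, 226.0]
tool_rot: [-179.8, 0.4, 177.9]
contact_force: [-0.5, 0.3, -0.3]
width: 60.1
grasp_force: 0.0
```

```bash
cat >> h.py <<'E'
def wcloud(d,c):
    K=c['mtx'];f=K[0,0]; v,u=np.mgrid[0:400,0:640]; X=(u-K[0,2])/f; Y=(v-K[1,2])/f; r=np.hypot(X,Y); s=np.where(r>0,np.tan(np.minimum(r,1.5))/np.maximum(r,1e-9),1)
    P=np.stack([X*s*d,-Y*s*d,-d,np.ones_like(d)],-1)@np.linalg.inv(c['view']).T; return P[...,:3]
def near(P,d,x,y,r,z0,z1): return (d>0)&(abs(P[...,0]-x)<r)&(abs(P[...,1]-y)<r)&(P[...,2]>z0)&(P[...,2]<z1)
E
python3 - <<'E'
from h import *
st(); im,d,c=snap('wrist','w4'); P=wcloud(d,c)
rect(P,near(P,d,700,-251,30,135,185),'knobtop')
for n,x,y in(('tr1',436,47),('tr2',445,-75)): 
  m=near(P,d,x,y,45,38,50)
  if m.any(): rect(P,m,n)
m=(d>0)&(abs(P[...,0]-594)<36)&(abs(P[...,1]+135)<100); 
for a,b in((8,15.5),(16.5,26)): rect(P,m&(P[...,2]>a)&(P[...,2]<b),'tray%g'%a)
cv2.imwrite('pics/w4b.png',cv2.resize(im[:,:,::-1],None,fx=1.25,fy=1.25))
E
```

```text
t 14.13 tcp [ 702.9 -252.6  226. ] rot [-179.8     0.37  177.94] F [-0.5  0.3 -0.3] w 60.1 g 0.0 j [-24.7  28.3  15.7  77.   -0.  -22.6]
knobtop 957 mean [ 695.3 -250.7  142.1] rect [ 696.4 -250.6] [26.4 26.7] 48.9
tray8 7328 mean [ 591.9 -140.4   10.1] rect [ 594.  -135.3] [ 70.9 199.6] 0.3
tray16.5 1306 mean [ 593.5 -118.1   18.9] rect [ 593.9 -135. ] [199.9  71.8] 90.0
```

View pics/w4b.png

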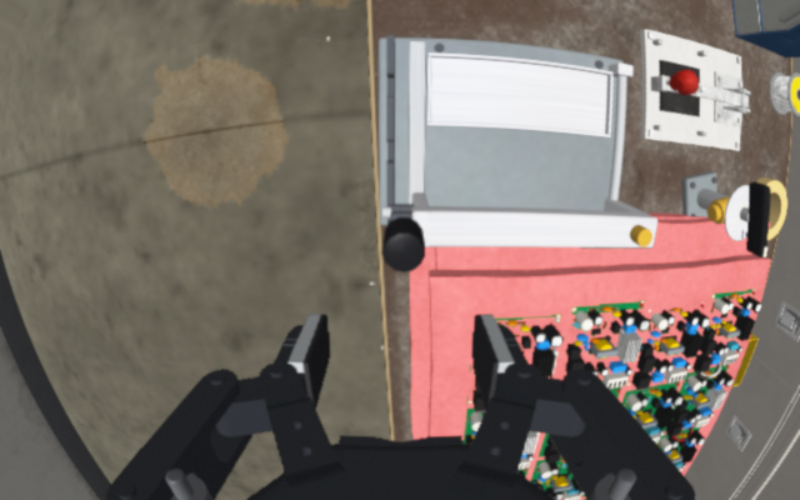

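Run:
```python
from h import *
plan(440,30,210,-92)
```

```text
tool shift [271.5 272.3  12.1] rows 10.0 turn -90.06
```

Request:
{"name": "servo_tool", "arguments": {
  "series": [
    [[27.1, 27.2, 1], 0],
    [[27.1, 27.2, 1], 0],
    [[27.1, 27.2, 1], 0],
    [[27.1, 27.2, 1], 0],
    [[27.1, 27.2, 1], 0],
    [[27.1, 27.2, 1], 0],
    [[27.1, 27.2, 1], 0],
    [[27.1, 27.2, 1], 0],
    [[27.1, 27.2, 1], 0],
    [[27.1, 27.2, 1], 0]
  ]
}}

```text
time_s: 15.02
tcp_pos: [436.7, 31.2, 209.6]
tool_rot: [-180.0, -0.2, 177.9]
contact_force: [0.4, 0.5, 0.3]
width: 60.2
grasp_force: 0.0
```

Request:
{"name": "servo_tool", "arguments": {
  "series": [
    [[0, 0, 0], -7],
    [[0, 0, 0], -7],
    [[0, 0, 0], -7],
    [[0, 0, 0], -7],
    [[0, 0, 0], -7],
    [[0, 0, 0], -7],
    [[0, 0, 0], -7],
    [[0, 0, 0], -7],
    [[0, 0, 0], -7],
    [[0, 0, 0], -7],
    [[0, 0, 0], -7],
    [[0, 0, 0], -7],
    [[0, 0, 0], -6],
    [[0, 0, 0], 0],
    [[0, 0, 0], 0]
  ]
}}

```text
time_s: 16.27
tcp_pos: [438.6, 30.2, 210.3]
tool_rot: [179.8, -0.0, -92.2]
contact_force: [0.3, -0.5, 0.4]
width: 60.3
grasp_force: 0.0
```

Run:
```python
from h import *
st(); im,d,c=snap('wrist','w5'); P=wcloud(d,c)
for n,x,y in(('tr1',436,47),('tr2',445,-75)): 
  m=near(P,d,x,y,45,38,50)
  if m.any(): rect(P,m,n)
plan(436.5,47,80,-92)
```

```text
t 16.27 tcp [438.6  30.2 210.3] rot [ 1.7982e+02 -1.0000e-02 -9.2210e+01] F [ 0.3 -0.5  0.4] w 60.3 g 0.0 j [ -4.5  -2.3 -24.8  67.7  -0.  -92.3]
tr1 647 mean [433.9  46.6  43.7] rect [434.1  47.2] [50.3 14.8] 87.7
tr2 719 mean [442.5 -74.5  43.9] rect [442.2 -74.6] [14.6 50.1] 6.6
tool shift [-16.7   2.7 130.6] rows 4.0 turn -0.2
```

View pics/w5.png

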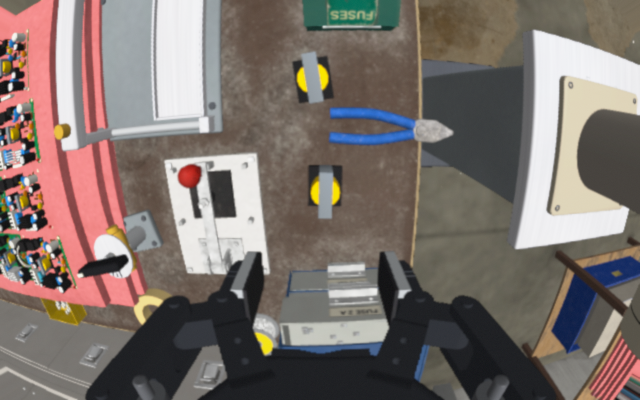

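Request:
{"name": "servo_tool", "arguments": {
  "series": [
    [[-5.6, 1.2, 38], -0.3],
    [[-5.6, 1.2, 38], 0],
    [[-5.6, 1.2, 38], 0],
    [[0, 0, 30], 0],
    [[0, 0, 30], 0],
    [[0, 0, 15], 0],
    [[0, 0, 12], 0],
    [[0, 0, 0], 0],
    [[0, 0, 0], 0]
  ],
  "gripper": 65
}}

```text
time_s: 17.07
tcp_pos: [435.7, 47.2, 10.1]
tool_rot: [179.9, -0.0, -91.8]
contact_force: [0.4, 0.6, -0.4]
width: 64.9
grasp_force: 0.0
```

Request:
{"name": "servo_tool", "arguments": {
  "series": [
    [[0, 0, 0], 0],
    [[0, 0, 0], 0],
    [[0, 0, 0], 0],
    [[0, 0, 0], 0],
    [[0, 0, 0], 0],
    [[0, 0, 0], 0],
    [[0, 0, 0], 0],
    [[0, 0, 0], 0]
  ],
  "gripper": 25,
  "grip_force": 40
}}

```text
time_s: 17.73
tcp_pos: [437.9, 47.1, 12.1]
tool_rot: [-179.9, -0.0, -91.8]
contact_force: [-1.2, 0.3, 6.3]
width: 31.8
grasp_force: 39.7
```

Run:
```python
from h import *
st()
```

```text
t 17.73 tcp [437.9  47.1  12.1] rot [-179.87   -0.    -91.76] F [-1.2  0.3  6.3] w 31.8 g 39.7 j [ -2.3  11.  -38.3  40.5  -0.  -90.5]
```

Request:
{"name": "servo_tool", "arguments": {
  "series": [
    [[0, 0, -10], 0],
    [[0, 0, -20], 0],
    [[0, 0, -30], 0],
    [[0, 0, -28], 0],
    [[17.1, -20.2, 0], 0],
    [[17.1, -20.2, 0], 0],
    [[17.1, -20.2, 0], 0],
    [[17.1, -20.2, 0], 0],
    [[17.1, -20.2, 0], 0],
    [[17.1, -20.2, 0], 0],
    [[17.1, -20.2, 0], 0],
    [[17.1, -20.2, 0], 0],
    [[0, 0, 0], 0],
    [[0, 0, 0], 0],
    [[0, 0, 0], 0]
  ],
  "grip_force": 60
}}

```text
time_s: 18.98
tcp_pos: [593.4, -94.2, 98.8]
tool_rot: [179.9, 0.0, -91.8]
contact_force: [0.5, 0.4, -0.5]
width: 31.1
grasp_force: 59.9
```

Run:
```python
from h import *
st(); plan(595.4,-95,26,-92); im,d,c=snap('wrist','w6'); cv2.imwrite('pics/w6c.png',im[100:400,100:540,::-1])
```

```text
t 18.98 tcp [593.4 -94.2  98.8] rot [ 1.7993e+02  3.0000e-02 -9.1760e+01] F [ 0.5  0.4 -0.5] w 31.1 g 59.9 j [ -15.2   19.1  -14.    57.     0.  -103.4]
tool shift [ 0.7 -2.1 72.8] rows 2.0 turn 0.24
```

View pics/w6c.png

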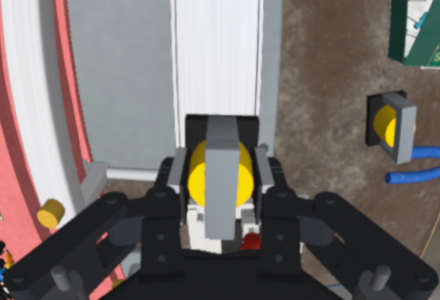

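Request:
{"name": "servo_tool", "arguments": {
  "series": [
    [[0.5, -1.5, 30], 0.2],
    [[0, 0, 25], 0],
    [[0, 0, 10], 0],
    [[0, 0, 5], 0],
    [[0, 0, 3], 0],
    [[0, 0, 1], 0],
    [[0, 0, 0], 0],
    [[0, 0, 0], 0]
  ]
}}

```text
time_s: 19.7
tcp_pos: [596.8, -95.3, 26.1]
tool_rot: [-179.9, -0.0, -91.9]
contact_force: [-0.5, 0.2, -1.2]
width: 30.9
grasp_force: 60.0
```

Run:
```python
from h import *
st()
```

```text
t 19.7 tcp [596.8 -95.3  26.1] rot [-1.7987e+02 -3.0000e-02 -9.1940e+01] F [-0.5  0.2 -1.2] w 30.9 g 60.0 j [ -15.2   23.8  -17.3   48.7    0.  -103.3]
```

Not yet touching; 1.5 mm more, then release.

Request:
{"name": "servo_tool", "arguments": {
  "series": [
    [[0, 1, 1], 0],
    [[0, 0, 1], 0],
    [[0, 0, 0], 0],
    [[0, 0, 0], 0]
  ]
}}

```text
time_s: 20.03
tcp_pos: [595.5, -95.3, 24.3]
tool_rot: [-179.9, -0.0, -91.9]
contact_force: [-1.9, 0.2, 5.3]
width: 31.1
grasp_force: 60.7
```

Request:
{"name": "servo_tool", "arguments": {
  "series": [
    [[0, 0, 0], 0],
    [[0, 0, 0], 0],
    [[0, 0, 0], 0],
    [[0, 0, -10], 0],
    [[0, 0, -30], 0],
    [[0, 0, -40], 0],
    [[0, 0, -40], 0],
    [[0, 0, -40], 0],
    [[0, 0, 0], 0],
    [[0, 0, 0], 0]
  ],
  "gripper": 52
}}

```text
time_s: 20.87
tcp_pos: [597.5, -95.8, 187.4]
tool_rot: [-179.5, -0.1, -91.9]
contact_force: [0.1, 0.5, 0.1]
width: 52.2
grasp_force: 0.0
```

Run:
```python
from h import *
st(); im,d,c=snap('wrist','w7'); P=wcloud(d,c)
rect(P,near(P,d,595,-95,45,48,62),'tr1')
m=near(P,d,444,-75,60,38,50)
if m.any(): rect(P,m,'tr2')
plan(443.5,-74.5,100,-83.5)
```

```text
t 20.87 tcp [597.5 -95.8 187.4] rot [-1.7953e+02 -1.1000e-01 -9.1950e+01] F [0.1 0.5 0.1] w 52.2 g 0.0 j [ -15.2   15.    -8.1   66.5   -0.  -103.3]
tr1 830 mean [592.7 -94.7  52.6] rect [592.8 -93.7] [51.1 14.5] 87.0
tr2 623 mean [440.6 -74.8  41.4] rect [440. -74.] [15.6 51.2] 7.6
tool shift [-15.6 153.   84.1] rows 5.0 turn -8.44
```

Request:
{"name": "servo_tool", "arguments": {
  "series": [
    [[-3.1, 30.6, 0], 0],
    [[-3.1, 30.6, 0], 0],
    [[-3.1, 30.6, 10], 0],
    [[-3.1, 30.6, 30], 0],
    [[-3.1, 30.6, 30], 0],
    [[0, 0, 14], -4.2],
    [[0, 0, 0], -4.2],
    [[0, 0, 0], 0],
    [[0, 0, 0], 0]
  ],
  "gripper": 65
}}

```text
time_s: 21.67
tcp_pos: [443.0, -74.3, 99.4]
tool_rot: [179.9, 0.1, -83.7]
contact_force: [0.4, -0.2, 0.7]
width: 65.1
grasp_force: 0.0
```

Run:
```python
from h import *
st(); im,d,c=snap('wrist','w8'); P=wcloud(d,c)
rect(P,near(P,d,444,-75,45,38,50),'tr2')
plan(443.5,-74.5,10,-83.5)
```

```text
t 21.67 tcp [443.  -74.3  99.4] rot [ 1.7986e+02  6.0000e-02 -8.3650e+01] F [ 0.4 -0.2  0.7] w 65.1 g 0.0 j [ -17.8    4.7  -32.2   53.2   -0.  -114.1]
tr2 1435 mean [443.7 -77.1  44.1] rect [443.7 -75.5] [14.4 51.6] 7.0
tool shift [-0.1  0.5 90.2] rows 3.0 turn -0.14
```

Request:
{"name": "servo_tool", "arguments": {
  "series": [
    [[0.5, 0, 30], 0],
    [[0, 0, 30], 0],
    [[0, 0, 18], 0],
    [[0, 0, 12], 0],
    [[0, 0, 0], 0],
    [[0, 0, 0], 0]
  ]
}}

```text
time_s: 22.22
tcp_pos: [444.5, -75.1, 10.6]
tool_rot: [180.0, 0.0, -83.6]
contact_force: [-0.3, 0.5, -0.5]
width: 65.0
grasp_force: 0.0
```

Request:
{"name": "servo_tool", "arguments": {
  "series": [
    [[0, 0, 0], 0],
    [[0, 0, 0], 0],
    [[0, 0, 0], 0],
    [[0, 0, 0], 0],
    [[0, 0, 0], 0],
    [[0, 0, 0], 0],
    [[0, 0, 0], 0],
    [[0, 0, 0], 0]
  ],
  "gripper": 25,
  "grip_force": 60
}}

```text
time_s: 22.88
tcp_pos: [445.7, -75.6, 12.2]
tool_rot: [-179.8, -0.1, -83.6]
contact_force: [-1.3, -0.3, 6.3]
width: 30.9
grasp_force: 59.3
```

Request:
{"name": "servo_tool", "arguments": {
  "series": [
    [[0, 0, -10], 0],
    [[0, 0, -20], 0],
    [[0, 0, -30], 0],
    [[0, 0, -30], 0],
    [[0, 0, 0], 4.2],
    [[0, 0, 0], 4.2],
    [[0, 0, 0], 0],
    [[0, 0, 0], 0]
  ]
}}

```text
time_s: 23.55
tcp_pos: [444.1, -75.0, 101.2]
tool_rot: [-180.0, -0.0, -91.8]
contact_force: [-0.0, -0.1, -1.6]
width: 31.0
grasp_force: 59.6
```

Run:
```python
from h import *
st(); plan(595,-175,100,-92)
```

```text
t 23.55 tcp [444.1 -75.  101.2] rot [-1.7997e+02 -1.0000e-02 -9.1840e+01] F [-0.  -0.1 -1.6] w 31.0 g 59.6 j [ -17.8    4.6  -32.1   53.2    0.  -106. ]
tool shift [  95.1 -154.1    1.3] rows 5.0 turn 0.16
```

Request:
{"name": "servo_tool", "arguments": {
  "series": [
    [[19, -30.8, 0], 0],
    [[19, -30.8, 0], 0],
    [[19, -30.8, 0], 0],
    [[19, -30.8, 0], 0],
    [[19, -30.8, 0], 0],
    [[0, 0, 0], 0],
    [[0, 0, 0], 0],
    [[0, 0, 0], 0]
  ]
}}

```text
time_s: 24.22
tcp_pos: [593.6, -174.7, 99.6]
tool_rot: [179.8, 0.1, -91.9]
contact_force: [0.0, -0.2, -1.3]
width: 30.8
grasp_force: 59.9
```

Run:
```python
from h import *
st(); plan(594.5,-175,26,-92); im,d,c=snap('wrist','w9'); P=wcloud(d,c)
rect(P,near(P,d,595,-95,35,48,62),'tr1')
rect(P,near(P,d,594,-175,35,115,145),'held')
```

```text
t 24.22 tcp [ 593.6 -174.7   99.6] rot [ 1.7983e+02  7.0000e-02 -9.1900e+01] F [ 0.  -0.2 -1.3] w 30.8 g 59.9 j [ -22.4   20.8  -11.5   57.9    0.  -110.5]
tool shift [ 0.3 -1.1 73.6] rows 2.0 turn 0.1
tr1 69 mean [596.2 -70.5  55.5] rect [596.3 -70. ] [14.1  5.8] 0.2
held 7393 mean [ 593.4 -179.6  128.8] rect [ 591.4 -178.6] [53.9 53.3] 38.2
```

Request:
{"name": "servo_tool", "arguments": {
  "series": [
    [[0, -1, 30], 0],
    [[0, 0, 25], 0],
    [[0, 0, 10], 0],
    [[0, 0, 5], 0],
    [[0, 0, 4], 0],
    [[0, 0, 1], 0],
    [[0, 0, 1], 0],
    [[0, 0, 0], 0],
    [[0, 0, 0], 0]
  ]
}}

```text
time_s: 25.02
tcp_pos: [596.8, -175.6, 25.8]
tool_rot: [-179.9, -0.0, -91.9]
contact_force: [0.0, 0.1, -0.2]
width: 31.3
grasp_force: 59.9
```

Run:
```python
from h import *
st()
```

```text
t 25.02 tcp [ 596.8 -175.6   25.8] rot [-1.7989e+02 -4.0000e-02 -9.1940e+01] F [ 0.   0.1 -0.2] w 31.3 g 59.9 j [ -22.4   25.4  -14.9   49.6    0.  -110.4]
```

Request:
{"name": "servo_tool", "arguments": {
  "series": [
    [[0, 1, 0.7], 0],
    [[0, 0, 0], 0],
    [[0, 0, 0], 0]
  ]
}}

```text
time_s: 25.27
tcp_pos: [595.0, -175.3, 24.3]
tool_rot: [-180.0, -0.0, -91.9]
contact_force: [-0.1, -0.3, -1.2]
width: 31.2
grasp_force: 59.9
```

Request:
{"name": "servo_tool", "arguments": {
  "series": [
    [[0, 0, 0], 0],
    [[0, 0, 0], 0],
    [[0, 0, 0], 0],
    [[0, 0, -10], 0],
    [[0, 0, -30], 0],
    [[0, 0, -40], 0],
    [[0, 0, -40], 0],
    [[0, 0, -40], 0],
    [[0, 0, 0], 0],
    [[0, 0, 0], 0]
  ],
  "gripper": 52
}}

```text
time_s: 26.1
tcp_pos: [597.7, -176.3, 189.0]
tool_rot: [-179.5, -0.2, -91.9]
contact_force: [-1.1, 0.5, -1.4]
width: 51.8
grasp_force: 0.0
```

Run:
```python
from h import *
st(); im,d,c=snap('wrist','w10'); P=wcloud(d,c)
rect(P,near(P,d,595,-95,35,48,62),'tr1')
rect(P,near(P,d,594,-175,35,48,62),'tr2')
rect(P,near(P,d,700,-250,35,130,170),'knob')
plan(702,-251,200,178)
```

```text
t 26.1 tcp [ 597.7 -176.3  189. ] rot [-179.52   -0.18  -91.94] F [-1.1  0.5 -1.4] w 51.8 g 0.0 j [ -22.4   16.7   -5.6   67.2    0.  -110.4]
tr1 599 mean [592.6 -95.9  52.6] rect [592.6 -94.1] [51.6 14. ] 87.0
tr2 827 mean [ 592.4 -174.    52.5] rect [ 592.2 -173.4] [50.8 14.4] 87.9
knob 1303 mean [ 693.7 -251.   140.6] rect [ 696.1 -251.1] [26.6 26.5] 56.1
tool shift [  71.8 -108.7  -13.4] rows 4.0 turn 90.06
```

View pics/w10.png

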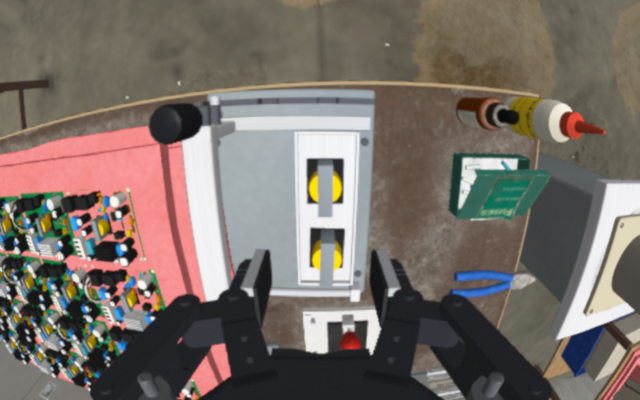

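Request:
{"name": "servo_tool", "arguments": {
  "series": [
    [[17.9, -26.5, -2], 0],
    [[17.9, -26.5, -2], 0],
    [[17.9, -26.5, -2], 0],
    [[17.9, -26.5, -2], 0],
    [[0, 0, 20], 0],
    [[0, 0, 30], 0],
    [[0, 0, 34], 0],
    [[0, 0, 0], 0],
    [[0, 0, 0], 0]
  ],
  "gripper": 60
}}

```text
time_s: 26.9
tcp_pos: [694.7, -248.7, 103.0]
tool_rot: [179.5, 0.2, -91.9]
contact_force: [-0.5, -0.2, 0.7]
width: 59.8
grasp_force: 0.0
```

Request:
{"name": "servo_tool", "arguments": {
  "series": [
    [[0, 0, 0], 0],
    [[0, 0, 0], 0],
    [[0, 0, 0], 0],
    [[0, 0, 0], 0],
    [[0, 0, 0], 0],
    [[0, 0, 0], 0],
    [[0, 0, 0], 0],
    [[0, 0, 0], 0]
  ],
  "gripper": 20
}}

```text
time_s: 27.57
tcp_pos: [699.9, -251.1, 111.0]
tool_rot: [-179.8, -0.1, -91.9]
contact_force: [-0.2, 0.5, 6.1]
width: 26.5
grasp_force: 59.3
```

Run:
```python
from h import *
st()
```

```text
t 27.57 tcp [ 699.9 -251.1  111. ] rot [-1.7976e+02 -1.1000e-01 -9.1940e+01] F [-0.2  0.5  6.1] w 26.5 g 59.3 j [ -24.7   31.7    6.9   65.    -0.  -112.8]
```

Request:
{"name": "servo_tool", "arguments": {
  "series": [
    [[0, 0, -6], 0],
    [[0, 0, -6], 0],
    [[0, 0, -6], 0],
    [[0, 0, -4], 0],
    [[0, 0, 0], 0],
    [[0, 0, 0], 0]
  ]
}}

```text
time_s: 28.07
tcp_pos: [698.4, -250.9, 130.0]
tool_rot: [-180.0, -0.0, -92.0]
contact_force: [1.2, -4.1, -4.1]
width: 26.5
grasp_force: 59.4
```

Request:
{"name": "servo_tool", "arguments": {
  "series": [
    [[0, 10, 0], 0],
    [[0, 10, 0], 0],
    [[0, 10, 0], 0],
    [[0, 10, 0], 0],
    [[0, 10, 0], 0],
    [[0, 10, 0], 0],
    [[0, 10, 0], 0],
    [[0, 10, 0], 0],
    [[0, 10, 0], 0],
    [[0, 10, 0], 0],
    [[0, 9, 0], 0],
    [[0, 0, 0], 0],
    [[0, 0, 0], 0],
    [[0, 0, 0], 0]
  ]
}}

```text
time_s: 29.23
tcp_pos: [588.2, -246.6, 129.7]
tool_rot: [179.9, -0.0, -92.0]
contact_force: [-2.2, -2.9, -4.6]
width: 26.6
grasp_force: 60.6
```

Run:
```python
from h import *
st()
```

```text
t 29.23 tcp [ 588.2 -246.6  129.7] rot [179.86  -0.   -91.97] F [-2.2 -2.9 -4.6] w 26.6 g 60.6 j [-2.850e+01  2.100e+01 -7.100e+00  6.200e+01 -1.000e-01 -1.166e+02]
```

Request:
{"name": "servo_tool", "arguments": {
  "series": [
    [[0, -2, 0], 0],
    [[0, 0, 6], 0],
    [[0, 0, 6], 0],
    [[0, 0, 6], 0],
    [[0, 0, 3], 0],
    [[0, 0, 0], 0],
    [[0, 0, 0], 0]
  ]
}}

```text
time_s: 29.82
tcp_pos: [593.5, -246.9, 111.0]
tool_rot: [-179.8, -0.0, -91.9]
contact_force: [-0.7, -0.9, 5.3]
width: 26.8
grasp_force: 61.8
```

Run:
```python
from h import *
st()
```

```text
t 29.82 tcp [ 593.5 -246.9  111. ] rot [-1.7977e+02 -2.0000e-02 -9.1910e+01] F [-0.7 -0.9  5.3] w 26.8 g 61.8 j [-2.840e+01  2.210e+01 -7.900e+00  5.970e+01  1.000e-01 -1.165e+02]
```

Request:
{"name": "servo_tool", "arguments": {
  "series": [
    [[0, 0, 0], 0],
    [[0, 0, 0], 0],
    [[0, 0, 0], 0],
    [[0, 0, 0], 0],
    [[0, 0, -35], 0],
    [[0, 0, -35], 0],
    [[0, 0, -30], 0],
    [[0, 0, 0], 0],
    [[0, 0, 0], 0]
  ],
  "gripper": 60
}}

```text
time_s: 30.57
tcp_pos: [593.1, -247.5, 211.7]
tool_rot: [-179.7, -0.1, -91.9]
contact_force: [-0.5, 0.2, 0.1]
width: 60.1
grasp_force: 0.0
```

Run:
```python
from h import *
st(); im,d,c=snap('wrist','w11'); P=wcloud(d,c)
rect(P,near(P,d,590,-247,35,130,175),'knob')
m=(d>0)&(abs(P[...,0]-596)<30)&(P[...,1]>-225)&(P[...,1]<-30)&(P[...,2]>86)&(P[...,2]<100); rect(P,m,'bridge')
cv2.imwrite('pics/w11b.png',im[:,:,::-1])
plan(692,102.3,200,-169)
```

```text
t 30.57 tcp [ 593.1 -247.5  211.7] rot [-1.7972e+02 -1.2000e-01 -9.1940e+01] F [-0.5  0.2  0.1] w 60.1 g 0.0 j [ -28.4   18.    -1.    70.7    0.  -116.5]
knob 1134 mean [ 591.7 -249.5  142. ] rect [ 591.9 -247.9] [26.8 26.5] 37.7
bridge 3300 mean [ 595.6 -143.4   91.7] rect [ 595.7 -135.1] [166.4  28.7] 87.8
tool shift [-352.2  -88.4    9.4] rows 9.0 turn 77.06
```

View pics/w11b.png

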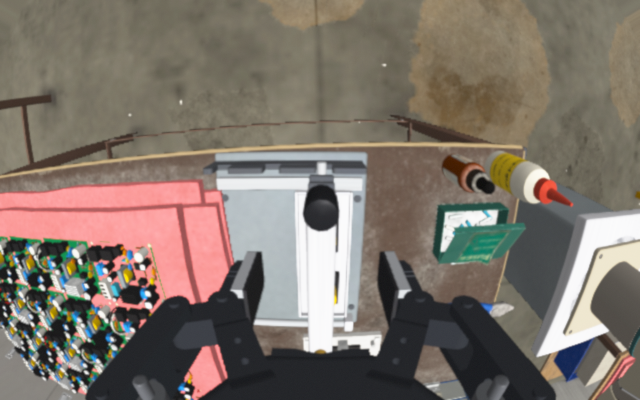

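Request:
{"name": "servo_tool", "arguments": {
  "series": [
    [[-35.2, -8.9, 0], 0],
    [[-35.2, -8.9, 0], 0],
    [[-35.2, -8.9, 0], 0],
    [[-35.2, -8.9, 0], 0],
    [[-35.2, -8.9, 0], 0],
    [[-35.2, -8.9, 0], 0],
    [[-35.2, -8.9, 0], 0],
    [[-35.2, -8.9, 0], 0],
    [[-35.2, -8.9, 0], 0],
    [[-35.2, -8.9, 0], 0]
  ],
  "gripper": 40
}}

```text
time_s: 31.45
tcp_pos: [691.0, 103.8, 206.1]
tool_rot: [179.7, -0.0, -91.9]
contact_force: [0.2, -0.7, 0.8]
width: 40.2
grasp_force: 0.0
```

Request:
{"name": "servo_tool", "arguments": {
  "series": [
    [[0, 0, 0], 7],
    [[0, 0, 0], 7],
    [[0, 0, 0], 7],
    [[0, 0, 0], 7],
    [[0, 0, 0], 7],
    [[0, 0, 0], 7],
    [[0, 0, 0], 7],
    [[0, 0, 0], 7],
    [[0, 0, 0], 7],
    [[0, 0, 0], 7],
    [[0, 0, 0], 7],
    [[0, 0, 0], 0],
    [[0, 0, 0], 0],
    [[0, 0, 0], 0]
  ]
}}

```text
time_s: 32.62
tcp_pos: [691.5, 102.0, 207.4]
tool_rot: [180.0, -0.1, -168.8]
contact_force: [0.3, 0.6, -0.3]
width: 39.8
grasp_force: 0.0
```

Run:
```python
from h import *
st(); im,d,c=snap('wrist','w12'); P=wcloud(d,c)
rect(P,near(P,d,691,102,45,108,128),'bar')
q=P[near(P,d,691,102,45,108,128)]; u,s,vt=np.linalg.svd(q[:,:2]-q[:,:2].mean(0)); print('bar ang',np.degrees(np.arctan2(vt[0,1],vt[0,0]))%180)
m=near(P,d,691,102,45,6,20); rect(P,m,'block')
m=near(P,d,691,102,40,74,90); rect(P,m,'dial')
plan(692,102.3,92,-169)
```

```text
t 32.62 tcp [691.5 102.  207.4] rot [ 1.7997e+02 -1.4000e-01 -1.6880e+02] F [ 0.3  0.6 -0.3] w 39.8 g 0.0 j [ 3.1 24.1  7.2 73.2  0.  -8.1]
bar 1281 mean [688.3 100.6 117.4] rect [691.1 100.9] [73.9 11.8] 11.5
bar ang 11.715977375494125
block 656 mean [675.   95.9  12.1] rect [688.  101.1] [54.9 89.5] 1.5
dial 2265 mean [690.7 101.5  82.3] rect [691.6 101.6] [57.5 59.3] 12.1
tool shift [ -0.5   0.2 115.8] rows 3.0 turn 0.17
```

Request:
{"name": "servo_tool", "arguments": {
  "series": [
    [[0, 0, 38], -0.3],
    [[0, 0, 38], 0],
    [[0, 0, 39], 0],
    [[0, 0, 0], 0],
    [[0, 0, 0], 0]
  ]
}}

```text
time_s: 33.08
tcp_pos: [689.4, 101.9, 91.1]
tool_rot: [179.9, -0.4, -168.6]
contact_force: [0.8, 0.0, 0.6]
width: 40.1
grasp_force: 0.0
```

Request:
{"name": "servo_tool", "arguments": {
  "series": [
    [[0, 0, 0], 0],
    [[0, 0, 0], 0],
    [[0, 0, 0], 0],
    [[0, 0, 0], 0],
    [[0, 0, 0], 0],
    [[0, 0, 0], 0],
    [[0, 0, 0], 0]
  ],
  "gripper": 5
}}

```text
time_s: 33.67
tcp_pos: [695.0, 102.8, 97.9]
tool_rot: [180.0, 0.4, -168.6]
contact_force: [-0.3, 1.9, 5.9]
width: 10.3
grasp_force: 60.7
```

Request:
{"name": "servo_tool", "arguments": {
  "series": [
    [[0, 0, 0], -5],
    [[0, 0, 0], -5],
    [[0, 0, 0], -5],
    [[0, 0, 0], -5],
    [[0, 0, 0], -5],
    [[0, 0, 0], -5],
    [[0, 0, 0], -5],
    [[0, 0, 0], -5],
    [[0, 0, 0], -5],
    [[0, 0, 0], 0],
    [[0, 0, 0], 0],
    [[0, 0, 0], 0]
  ]
}}

```text
time_s: 34.67
tcp_pos: [693.5, 105.1, 97.9]
tool_rot: [180.0, 0.4, -123.5]
contact_force: [-2.7, 6.8, 8.7]
width: 10.6
grasp_force: 60.9
```

Run:
```python
from h import *
st(); print(bot.read_state()['moment'])
im,d,c=snap('wrist','w13'); P=wcloud(d,c)
q=P[near(P,d,691,102,45,108,128)]; print(len(q))
cv2.imwrite('pics/w13c.png',cv2.resize(im[130:330,200:440,::-1],None,fx=3,fy=3,interpolation=cv2.INTER_CUBIC))
```

```text
t 34.67 tcp [693.5 105.1  97.9] rot [ 179.99    0.41 -123.53] F [-2.7  6.8  8.7] w 10.6 g 60.9 j [  3.2  28.2  -0.3  61.2   0.3 -53.3]
[1.41024916 0.76848137 0.05951555]
4544
```

View pics/w13c.png

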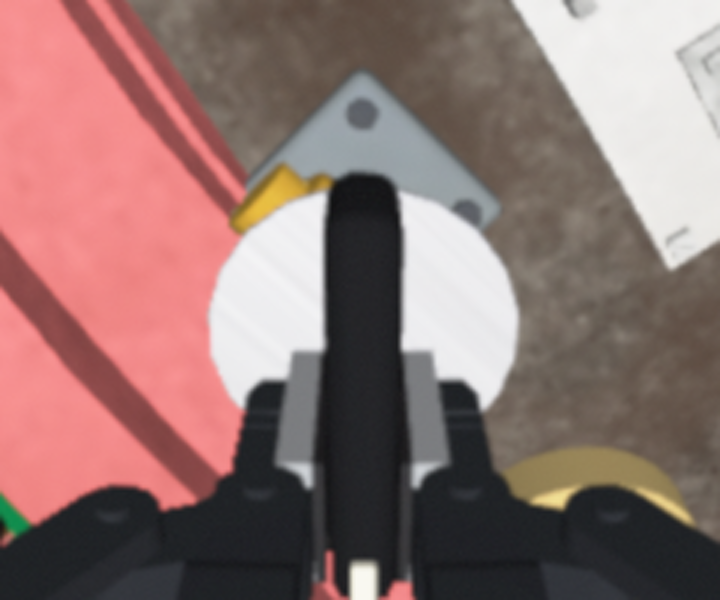

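Request:
{"name": "servo_tool", "arguments": {
  "series": [
    [[0, 0, 0], 0],
    [[0, 0, 0], 0],
    [[0, 0, 0], 0],
    [[0, 0, 0], 0],
    [[0, 0, 0], 0],
    [[0, 0, 0], 0],
    [[0, 0, 0], 0],
    [[0, 0, 0], 0],
    [[0, 0, 0], 0],
    [[0, 0, 0], 0],
    [[0, 0, 0], 0],
    [[0, 0, 0], 0],
    [[0, 0, 0], 0],
    [[0, 0, 0], 0],
    [[0, 0, 0], 0],
    [[0, 0, 0], 0],
    [[0, 0, 0], 0],
    [[0, 0, 0], 0],
    [[0, 0, 0], 0],
    [[0, 0, 0], 0]
  ]
}}

```text
time_s: 36.38
tcp_pos: [693.5, 105.1, 97.9]
tool_rot: [180.0, 0.4, -123.5]
contact_force: [-3.2, 6.3, 8.5]
width: 10.8
grasp_force: 60.9
```

Request:
{"name": "servo_tool", "arguments": {
  "series": [
    [[0, 0, 0], 0],
    [[0, 0, 0], 0],
    [[0, 0, 0], 0],
    [[0, 0, 0], 0],
    [[0, 0, 0], 0],
    [[0, 0, 0], 0],
    [[0, 0, 0], 0],
    [[0, 0, 0], 0],
    [[0, 0, 0], 0],
    [[0, 0, 0], 0],
    [[0, 0, 0], 0],
    [[0, 0, 0], 0],
    [[0, 0, 0], 0],
    [[0, 0, 0], 0],
    [[0, 0, 0], 0],
    [[0, 0, 0], 0],
    [[0, 0, 0], 0],
    [[0, 0, 0], 0],
    [[0, 0, 0], 0],
    [[0, 0, 0], 0]
  ]
}}

```text
time_s: 38.05
tcp_pos: [693.5, 105.1, 97.9]
tool_rot: [180.0, 0.4, -123.5]
contact_force: [-4.0, 6.7, 9.0]
width: 11.0
grasp_force: 60.9
```

Request:
{"name": "servo_tool", "arguments": {
  "series": [
    [[0, 0, 0], 0],
    [[0, 0, 0], 0],
    [[0, 0, 0], 0],
    [[0, 0, 0], 0],
    [[0, 0, 0], 0],
    [[0, 0, 0], 0],
    [[0, 0, 0], 0],
    [[0, 0, 0], 0],
    [[0, 0, 0], 0],
    [[0, 0, 0], 0],
    [[0, 0, 0], 0],
    [[0, 0, 0], 0],
    [[0, 0, 0], 0],
    [[0, 0, 0], 0],
    [[0, 0, 0], 0],
    [[0, 0, 0], 0],
    [[0, 0, 0], 0],
    [[0, 0, 0], 0],
    [[0, 0, 0], 0],
    [[0, 0, 0], 0]
  ]
}}

```text
time_s: 39.72
tcp_pos: [693.5, 105.1, 97.9]
tool_rot: [180.0, 0.4, -123.5]
contact_force: [-3.1, 6.8, 9.0]
width: 10.6
grasp_force: 60.9
```

Request:
{"name": "servo_tool", "arguments": {
  "series": [
    [[0, 0, 0], 6],
    [[0, 0, 0], 6],
    [[0, 0, 0], 6],
    [[0, 0, 0], 6],
    [[0, 0, 0], 6],
    [[0, 0, 0], 6],
    [[0, 0, 0], 6],
    [[0, 0, 0], 3],
    [[0, 0, 0], 3],
    [[0, 0, 0], 0],
    [[0, 0, 0], 0]
  ]
}}

```text
time_s: 40.63
tcp_pos: [695.0, 102.8, 97.9]
tool_rot: [-180.0, 0.4, -171.4]
contact_force: [-0.8, 2.0, 6.9]
width: 10.7
grasp_force: 68.5
```

Run:
```python
from h import *
st(); print(bot.read_state()['moment'])
```

```text
t 40.63 tcp [695.  102.8  97.9] rot [-179.99    0.38 -171.37] F [-0.8  2.   6.9] w 10.7 g 68.5 j [ 3.1 28.2 -0.3 61.1  0.  -5.5]
[0.22546107 0.17583365 1.30031877]
```

Request:
{"name": "servo_tool", "arguments": {
  "series": [
    [[0, 0, 0], -2],
    [[0, 0, 0], 0],
    [[0, 0, 0], 0]
  ]
}}

```text
time_s: 40.88
tcp_pos: [695.0, 102.8, 97.9]
tool_rot: [-180.0, 0.4, -169.5]
contact_force: [0.0, 1.3, 6.9]
width: 10.8
grasp_force: 61.3
```

Request:
{"name": "servo_tool", "arguments": {
  "series": [
    [[0, 0, 0], 0],
    [[0, 0, 0], 0],
    [[0, 0, 0], 0],
    [[0, 0, 0], 0],
    [[0, 0, -35], 0],
    [[0, 0, -40], 0],
    [[0, 0, -35], 0],
    [[0, 0, 0], 0],
    [[0, 0, 0], 0],
    [[0, 0, 0], 0]
  ],
  "gripper": 40
}}

```text
time_s: 41.72
tcp_pos: [692.1, 101.8, 203.6]
tool_rot: [-180.0, -0.0, -169.7]
contact_force: [-0.7, -0.6, -0.3]
width: 40.3
grasp_force: 0.0
```

Run:
```python
from h import *
st(); im,d,c=snap('wrist','w14'); P=wcloud(d,c)
q=P[near(P,d,691,102,45,108,128)]; u,s,vt=np.linalg.svd(q[:,:2]-q[:,:2].mean(0)); print(len(q),'bar ang',np.degrees(np.arctan2(vt[0,1],vt[0,0]))%180)
plan(593,-247,200,-182)
```

```text
t 41.72 tcp [692.1 101.8 203.6] rot [-1.7999e+02 -2.0000e-02 -1.6966e+02] F [-0.7 -0.6 -0.3] w 40.3 g 0.0 j [ 3.1 24.2  6.8 72.6 -0.  -7.3]
1296 bar ang 12.093566244032111
tool shift [ 159.4 -325.5    2.7] rows 9.0 turn 12.34
```

Request:
{"name": "servo_tool", "arguments": {
  "series": [
    [[15.9, -32.5, 0], 0],
    [[15.9, -32.5, 0], 0],
    [[15.9, -32.5, 0], 0],
    [[15.9, -32.5, 0], 0],
    [[15.9, -32.5, 0], 0],
    [[15.9, -32.5, 0], 0],
    [[15.9, -32.5, 0], 0],
    [[15.9, -32.5, 0], 0],
    [[15.9, -32.5, 0], 0],
    [[15.9, -32.5, 0], 0],
    [[0, 0, 0], 6.2],
    [[0, 0, 0], 6.2],
    [[0, 0, 0], 0],
    [[0, 0, 0], 0]
  ],
  "gripper": 60
}}

```text
time_s: 42.93
tcp_pos: [593.1, -245.9, 201.8]
tool_rot: [179.9, -0.2, 178.1]
contact_force: [-0.3, -0.2, 0.3]
width: 60.1
grasp_force: 0.0
```

Run:
```python
from h import *
st(); plan(593,-247,111,178); im,d,c=snap('wrist','w15'); P=wcloud(d,c)
rect(P,near(P,d,591,-247,35,130,175),'knob')
```

```text
t 42.93 tcp [ 593.1 -245.9  201.8] rot [179.9   -0.19 178.09] F [-0.3 -0.2  0.3] w 60.1 g 0.0 j [-28.3  18.6  -1.4  70.2   0.  -26.4]
tool shift [-0.2 -1.3 90.8] rows 3.0 turn 0.09
knob 1271 mean [ 590.8 -247.2  144.2] rect [ 593.2 -247.4] [26.9 27.2] 3.5
```

Request:
{"name": "servo_tool", "arguments": {
  "series": [
    [[0, -1, 30], 0],
    [[0, 0, 30], 0],
    [[0, 0, 29], 0],
    [[0, 0, 0], 0],
    [[0, 0, 0], 0]
  ]
}}

```text
time_s: 43.4
tcp_pos: [592.5, -245.6, 112.7]
tool_rot: [179.9, -0.3, 178.1]
contact_force: [0.0, -0.7, -0.1]
width: 60.1
grasp_force: 0.0
```

Request:
{"name": "servo_tool", "arguments": {
  "series": [
    [[0, 0, 0], 0],
    [[0, 0, 0], 0],
    [[0, 0, 0], 0],
    [[0, 0, 0], 0],
    [[0, 0, 0], 0],
    [[0, 0, 0], 0],
    [[0, 0, 0], 0],
    [[0, 0, 0], 0]
  ],
  "gripper": 20
}}

```text
time_s: 44.07
tcp_pos: [596.2, -247.2, 117.9]
tool_rot: [-180.0, 0.3, 178.0]
contact_force: [-0.0, 3.0, 6.9]
width: 26.3
grasp_force: 59.0
```

Request:
{"name": "servo_tool", "arguments": {
  "series": [
    [[0, 0, -6], 0],
    [[0, 0, -6], 0],
    [[0, 0, -6], 0],
    [[0, 0, -6], 0],
    [[0, 0, 0], 0],
    [[0, 0, 0], 0]
  ]
}}

```text
time_s: 44.57
tcp_pos: [594.3, -247.1, 139.1]
tool_rot: [180.0, 0.0, 178.0]
contact_force: [0.6, 1.5, -4.3]
width: 26.1
grasp_force: 59.3
```

Run:
```python
from h import *
st()
```

```text
t 44.57 tcp [ 594.3 -247.1  139.1] rot [179.98   0.   177.96] F [ 0.6  1.5 -4.3] w 26.1 g 59.3 j [-28.3  21.   -5.9  63.1   0.  -26.3]
```

Request:
{"name": "servo_tool", "arguments": {
  "series": [
    [[-10, 0, 0], 0],
    [[-10, 0, 0], 0],
    [[-10, 0, 0], 0],
    [[-10, 0, 0], 0],
    [[-10, 0, 0], 0],
    [[-10, 0, 0], 0],
    [[-10, 0, 0], 0],
    [[-10, 0, 0], 0],
    [[-10, 0, 0], 0],
    [[-9, 0, 0], 0],
    [[-8, 0, 0], 0],
    [[0, 0, 0], 0],
    [[0, 0, 0], 0],
    [[0, 0, 0], 0]
  ]
}}

```text
time_s: 45.73
tcp_pos: [702.3, -251.2, 139.4]
tool_rot: [-180.0, 0.1, 178.0]
contact_force: [2.0, 1.3, -5.1]
width: 26.8
grasp_force: 59.4
```

Request:
{"name": "servo_tool", "arguments": {
  "series": [
    [[0, 0, 7], 0],
    [[0, 0, 7], 0],
    [[0, 0, 7], 0],
    [[0, 0, 1], 0],
    [[0, 0, 0], 0],
    [[0, 0, 0], 0]
  ]
}}

```text
time_s: 46.23
tcp_pos: [701.8, -251.2, 117.9]
tool_rot: [-180.0, 0.1, 178.0]
contact_force: [0.3, 3.3, 2.3]
width: 26.2
grasp_force: 59.9
```

Run:
```python
from h import *
st()
```

```text
t 46.23 tcp [ 701.8 -251.2  117.9] rot [-1.7998e+02  1.0000e-01  1.7796e+02] F [0.3 3.3 2.3] w 26.2 g 59.9 j [-24.7  31.7   7.8  66.1   0.  -22.6]
```

Request:
{"name": "servo_tool", "arguments": {
  "series": [
    [[0, 0, 0], 0],
    [[0, 0, 0], 0],
    [[0, 0, 0], 0],
    [[0, 0, 0], 0],
    [[0, 0, -35], 0],
    [[0, 0, -40], 0],
    [[0, 0, -40], 0],
    [[0, 0, 0], 0],
    [[0, 0, 0], 0],
    [[0, 0, 0], 0]
  ],
  "gripper": 60
}}

```text
time_s: 47.07
tcp_pos: [701.2, -251.3, 232.1]
tool_rot: [-180.0, 0.0, 177.9]
contact_force: [0.3, 0.8, -1.1]
width: 59.9
grasp_force: 0.0
```

Run:
```python
from h import *
st(); im,d,c=snap('wrist','w16'); P=wcloud(d,c)
rect(P,near(P,d,698,-251,35,130,185),'knob')
for y in(-95,-175):
  m=near(P,d,595,y,35,48,62); 
  if m.any(): rect(P,m,'tr')
snap('scene','s1'); im2,d2,c2=snap('top','t2')
cv2.imwrite('pics/fin.png',np.vstack([cv2.resize(im,(480,300)),cv2.resize(im2[110:290,200:488],(480,300))])[:,:,::-1])
```

```text
t 47.07 tcp [ 701.2 -251.3  232.1] rot [-1.7997e+02  2.0000e-02  1.7794e+02] F [ 0.3  0.8 -1.1] w 59.9 g 0.0 j [-24.7  28.2  16.3  78.   -0.  -22.6]
knob 976 mean [ 695.6 -251.   142.7] rect [ 697.3 -251.1] [26.4 26.3] 87.2
tr 334 mean [ 584.6 -115.2   54.2] rect [ 584.6 -114.5] [31.1 14.5] 87.5
tr 830 mean [ 591.7 -171.2   54.1] rect [ 592.3 -170.1] [23.6 65.2] 11.8
```

View pics/fin.png

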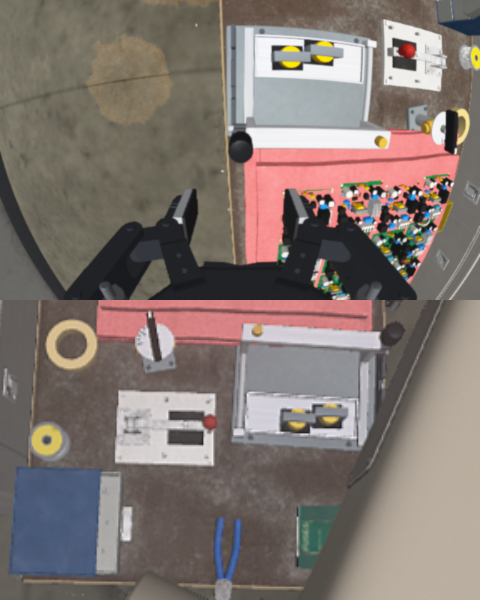

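Request:
{"name": "servo_tool", "arguments": {
  "series": [
    [[25, 28, -10], 0],
    [[25, 28, -10], 0],
    [[25, 28, 0], 0],
    [[25, 28, 0], 0],
    [[0, 0, 0], 0],
    [[0, 0, 0], 0],
    [[0, 0, 0], 0]
  ]
}}

```text
time_s: 47.8
tcp_pos: [605.1, -135.5, 251.0]
tool_rot: [-180.0, -0.1, 178.0]
contact_force: [0.8, -0.4, 0.2]
width: 59.8
grasp_force: 0.0
```

Run:
```python
from h import *
st(); im,d,c=snap('wrist','w17'); P=wcloud(d,c)
m=(d>0)&(abs(P[...,0]-594)<50)&(abs(P[...,1]+140)<95)
n,lab=cv2.connectedComponents((m&(P[...,2]>50)&(P[...,2]<62)).astype(np.uint8))
for i in range(1,n):
  if (lab==i).sum()>60: rect(P,lab==i,i)
for a,b in((8,15.5),(17,19.5),(19.5,24)): rect(P,m&(P[...,2]>a)&(P[...,2]<b),'z%g'%a)
v,u=np.where(m); r0,r1,c0,c1=max(v.min()-20,0),v.max()+20,u.min()-20,u.max()+20; print(r0,r1,c0,c1)
s=min(780/(c1-c0),580/(r1-r0)); cv2.imwrite('pics/w17c.png',cv2.resize(im[r0:r1,c0:c1,::-1],None,fx=s,fy=s,interpolation=cv2.INTER_CUBIC))
```

```text
t 47.8 tcp [ 605.1 -135.5  251. ] rot [-1.8000e+02 -6.0000e-02  1.7798e+02] F [ 0.8 -0.4  0.2] w 59.8 g 0.0 j [-18.6  14.9  -0.4  74.8  -0.  -16.6]
1 1181 mean [ 589.9 -151.8   55.5] rect [ 589.8 -152.2] [ 24.4 103.4] 10.8
z8 5675 mean [ 595.3 -131.2   11.2] rect [ 594.1 -140.2] [ 99.8 188.9] 0.0
z17 741 mean [ 594.2 -182.3   18.4] rect [ 595.9 -140.3] [ 96.  189.3] 0.0
z19.5 1399 mean [ 588.1 -145.1   20.8] rect [ 597.3 -140. ] [ 85.  189.2] 0.5
94 419 65 576
```

View pics/w17c.png

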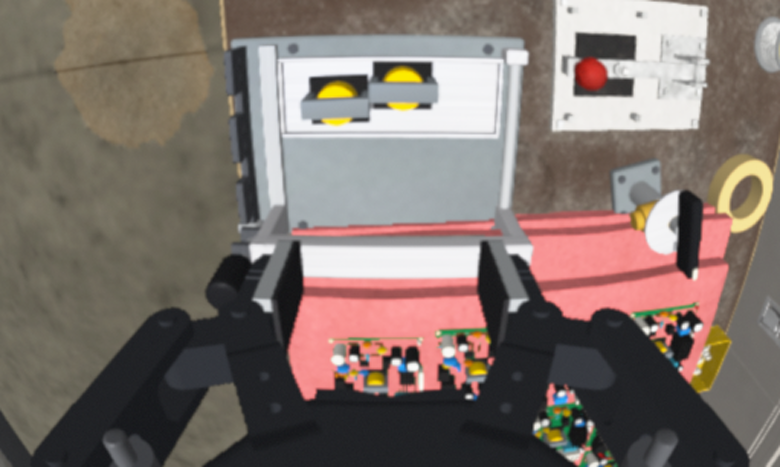

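Run:
```python
from h import *
z=np.load('pics/w17.npz'); c=dict(mtx=z['mtx'],view=z['view']); P=wcloud(z['d'],c); d=z['d']
m=(d>0)&(abs(P[...,0]-594)<40)&(P[...,2]>52)&(P[...,2]<62)
for a,b in((-210,-153),(-148,-60)):
  k=m&(P[...,1]>a)&(P[...,1]<b); rect(P,k,'fr'); q=P[k]; A=np.c_[q[:,:2]-q[:,:2].mean(0),np.ones(len(q))]; print('tilt deg',np.degrees(np.linalg.lstsq(A,q[:,2],rcond=None)[0][:2]).round(1))
k=(d>0)&(P[...,2]>16)&(P[...,2]<24)&(abs(P[...,1]+120)<35)&(P[...,0]<640); print('lips/foot x', np.histogram(P[k][:,0],bins=np.arange(550,640,4)))
```

```text
fr 567 mean [ 595.1 -177.7   55.5] rect [ 595.4 -178. ] [49.5 14.7] 89.2
tilt deg [1.6 0.2]
fr 545 mean [ 585.  -124.7   55.6] rect [ 585.  -124.6] [45.8 14.2] 88.1
tilt deg [ 1.1 -0.1]
lips/foot x (array([  0,   0,   0, 132, 145,  96,  60,  44,   4,   2,   0,   0,  50,
        48,   0,   2,   2,   0,  13, 151,   0,   0]), array([550, 554, 558, 562, 566, 570, 574, 578, 582, 586, 590, 594, 598,
       602, 606, 610, 614, 618, 622, 626, 630, 634, 638]))
```

```bash
python3 -c "
from plant import bot
print(bot.sign_off())"
```

```text
the job is handed in; nothing more can be done
None
```

I handed the job in after about 48 s: both transformers stand upright in the tray after just over 5 s of air at 45°, the valve is shut, and the bridge is in the rear notch with the lever down. Late in the run one transformer shifted about 3 cm towards the other; I left it because it is still level on the tray floor.

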